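# Fish a dropped tap nut out from under the bottle rack

## Task

The brass nut of the tap has rolled under the low bottle rack and lies out of sight somewhere just left of the rack's hidden middle foot. Slide the flat hook probe in under the rack at its left end, hook pointing right, sweep it gently to the right until you feel the nut stop against the foot, then drag the nut out over the front edge so that it drops into the steel parts tray. Never force the blade while it is under the rack, leave the bottles and the other things where they stand, and finish with the probe laid flat on the bare counter, clear of rack and tray.

Things in the scene. Friction and masses are not known exactly. Their poses are not given: they have to be found in the camera images.
- rack: low white bottle rack, fixed, 130 deep (x) x 380 wide (y) x 84 mm. Origin: centre of its underside; x points from its open front into the rack, y to its left, z up. The upper face of its deck is at z = 12 mm, front edge at x = -65. A shelf board with an apron lip along the front leaves an opening z 12 to 36 mm; side panels at y = +178 and -178, back panel at x = +59, top rail at z = 80 mm
- under_shelf (a point): centre of the deck under the shelf, 12 mm above the rack's origin, rack's axes. Hidden there, not measured: a rigid black foot, a bar 24 mm wide (y), 80 long (x -40 to 40), its left face anywhere from y = -48 to +52 mm; and a brass hex nut, 26 mm over flats, 30 over corners, 11 high, about 60 g, flat on the deck left of the foot, 2 to 37 mm off it, centre x -30 to +20 mm
- left_entry (a point): point on the front edge, 23 mm inside the left panel, 2 mm over the deck: where the blade's right edge can go in. The 50 mm next to the left panel are always empty, so blade and hook fit in there down to the back. Swept aside, the nut slides with less than 1 N and stops rigidly once pinched between blade and foot
- parts_tray: fixed steel tray, 80 (x) x 210 (y) mm, open at the back where it meets the front edge of the rack's deck, axes parallel to the rack's; origin at the centre of its underside, 106 mm in front of and 30 mm left of the rack's origin; floor 2.5 mm, left, right and front wall 8 mm above the counter (the deck is 12 mm high, so the nut drops 9.5 mm into it)
- probe: loose flat hook probe, 160 g, 252 mm long, lying flat; origin on its underside below the middle of the grip, x along the blade to the hook, y to its left, z up. Steel sole 26 mm wide, 4 thick, under an orange handle bar 16 mm wide (y), x -60 to +44, z 18 to 44 mm; blade 12 mm wide (y -6 to +6), 4 thick (z 0 to 4), on to x = 192 mm
- probe_grip (a point): centre of the probe's handle where it is gripped from above across its 16 mm width, 31 mm above the probe's underside; same axes as the probe
- probe_hook (a point): inner corner of the hook: 184 mm ahead of the grip, 6 mm right of the blade's middle line, 2 mm above its underside. The hook is the last 8 mm of the blade (x 184 to 192) and sticks out 24 mm to the right (-y), 4 mm thick: a nut beside the blade's right edge is caught by it when the probe is pulled back
- blade: the thin blade of the probe with its hook (part of the probe, nothing loose), origin 184 mm ahead of the probe's origin on the underside. Under the rack it must not bear with more than about 10 N on anything; at 10 to 15 N sideways the probe also twists in the fingers, so grip it firmly and stop at the first few newtons
- bottle_dark: loose dark brown sauce bottle on the rack, 61 mm diameter, 162 mm high, origin at its foot; leave alone
- bottle_cream: loose cream sauce bottle on the rack, same size; leave alone
- bottle_orange: loose orange sauce bottle on the rack, same size; leave alone
- jar_red: loose spice jar with red cap on the rack, 45 mm diameter, 108 mm high, origin at its foot; leave alone
- mug: loose mug on the counter, 49 mm high, origin at its foot; leave alone
- tin: loose red tin on the counter, 57 mm diameter, 72 mm high, origin at its foot; leave alone

How it is judged:
By the outcome, as a careful person would: the job done as asked, in the order asked, and still so for the second after the job is handed in, with the robot touching nothing.
It also fails if it takes over 58 s, if anything falls off the work surface, if the arm or the gripper's body presses on something with over 40 N, if the wrist force passes 120 N, or if a joint passes its speed limit or range.

## Robot

A 6-joint arm with a two-finger parallel gripper is mounted at the origin on a cart in front of the work surface, level with it; the furniture and walls round the work are solid. World frame = base frame: x ahead of the robot, y to its left, z up, the work surface at z = 0. Lengths are in mm, angles in degrees, forces in N, time in s.
With the tool pointing down it reaches from about 325 to 1000 mm from the base axis. Payload 5.1 kg.
Tool frame: the origin (TCP) lies midway between the tips of the shut fingers; the grasp point (between the pads) lies 19 mm behind it; z points along the fingers, y is the line along which they close (so a half turn about z gives the same grasp; the last joint's range is limited). The gripper opens to 85 mm and grips with 20 to 120 N. Pads are 22 mm wide; open, the fingers measure 114 mm over their backs; the gripper's body (76 mm by 85 mm) begins 54 mm behind the grasp point. The pads swing forward as they close: fully open they stand 13 mm farther back than shut.
Start: joints at [-4.733, 7.093, 94.555, -0, 78.352, -4.733], TCP at [649.988, -0.028, 231.322] pointing down, gripper open.
Joint ranges: [-149.61, 149.61], [-58.7, 133.49], [1.44, 155.28], [-77.14, 257.14], [18.33, 153.61], [-166.67, 166.67]. Speed limits (degrees/s): [147.25, 147.25, 180, 180, 180, 180].

## Interface

Orientations are given as [roll, pitch, yaw] about the fixed x, y, z axes, in that order (R = Rz(yaw) Ry(pitch) Rx(roll)).
In Python, from cell import bot, imaging, models gives the robot as it stands.
- The arm moves only by the tool servo_tool, never from a script. Its argument "plan" is a list of rows, each a list of 2 entries, a list of its own where there are three numbers: the shift along the world's x, y, z in mm, then the turn, a rotation vector about the world's x, y, z in degrees. In form: [[[tx, ty, tz], [wx, wy, wz]], ...]. A call has 1 to 10 rows; each row shifts and turns the commanded pose from where the row before left it; what a row does not reach is not made up. A row lasts 1/12 s, in which the tool goes at most 41.7 mm and 7.16 degrees, less where a joint would pass 70% of its speed; a pose out of reach is approached as far as the arm can. A call with a gripper value outside its range is refused whole. "jaw" is the opening in per cent of the stroke, from 0 (shut) to 100 (fully open), set as the call begins (left out, the last holds). The fingers move at their own pace and stop on an object; "force" is the grip in N (left out, the last holds). Time passes only in rows, so rows that do not move let the fingers close. It gives the time, the measured TCP pose, the force, the opening and the grip force at its end, in the units of the state.
- bot.state(): the state, without advancing time (a new reading comes with each control period).
- imaging.read_camera(name): name is "scene" or "side" or "wrist"; returns a dict with "color" (384x512x3 uint8, red, green, blue), "range_z" (384x512 float32, mm along the optical axis (not along the pixel's ray), 0 where there is no reading), "mtx" (3x3 intrinsics, pixels), "world_to_cam" (4x4, takes a point from world to camera coordinates); the wrist camera has in their place "mount" (4x4, takes a point from camera to tool coordinates, whose origin is the TCP and whose axes are the flange's). Camera axes: x right, y down, z forward; pixel columns grow to the right and rows downward; lengths in mm; the calibration is good to about 2 mm. A picture is of the moment at which its call begins: read the wrist's pose just before it.
- bot.hand_in(): hands the job in; it is judged then, once.
Trained networks look in a picture, given as the dict that the camera call returned (one of the last four; its "shot" number tells which), for a name from the list of things; names that differ only in an ending like _2 or _b are one class to them, and where a whole thing is asked for, a point or a joint stands for the part that bears it (a point fixed in the world has none). Each returns a list of dicts, best first, with "confidence" (0 to 1); they miss things now and then, are a little off and sometimes report something else, mostly with a low value. They report only what shows in the picture. A call takes as long as a camera call.
- models.regions_of(picture, query): "pixels" (384x512 bool, what is visible of it) and "uv" ([column, row] in pixels, amid what is visible of it).
The state is a dict: "clock": time; "qpos": joint angles; "joint_vel": joint speeds; "tau": joint torques, N m; "ee_pos": TCP position; "tool_rot": TCP orientation; "contact_force": force on the tool from outside, world axes, zero at the start; "moment": the same for the moment, N m; "grip_width": opening from 0.0 (shut) to 1.0 (fully open); "grip_force": force on a finger pad.
Only numpy, scipy, OpenCV 4.12 (cv2) and the standard library are available. Lean on these libraries where they do the work, as an engineer would, in place of code of your own. Each camera call takes 0.05 s, during which the arm holds its last target. There are 200 camera calls.

## Working session

There is one attempt and no reset: what is moved stays moved. The work goes in short steps, Python scripts to look and compute and a tool call to move; the robot and the scene stay as the last step left them, time stands still between calls to the robot, and variables do not carry over. Pictures are saved under pics/ and viewed, at most 11 in all, crops included, and the job is handed in when it is done.

Besides the shell and the picture viewer there is one more tool, called after "Emit:" as name([rows], argument=value, ...), one row to a line, values as JSON. servo_tool: Moves the arm, as the interface text tells. Its arguments: {"type":"object","properties":{"plan":{"type":"array"},"jaw":{"type":"number"},"force":{"type":"number"}},"required":["plan"]}

```bash
mkdir -p pics; cat > h.py <<'E'
import numpy as np, cv2
from cell import bot, imaging, models
def world(p,mask=None):
    z=p["range_z"]; K=p["mtx"]; v,u=np.nonzero((z>0)&(mask if mask is not None else True))
    d=z[v,u]; c=np.stack([(u-K[0,2])/K[0,0]*d,(v-K[1,2])/K[1,1]*d,d,np.ones_like(d)],0)
    return (np.linalg.inv(p["world_to_cam"])@c)[:3].T
def save(p,n): cv2.imwrite(n,p["color"][:,:,::-1])
E
python3 - <<'E'
from h import *
print(bot.state())
ps={n:imaging.read_camera(n) for n in("scene","side")}
cv2.imwrite("pics/a.png",cv2.resize(np.vstack([ps[n]["color"] for n in ps])[:,:,::-1],(448,600) if 0 else (400,600)))
save(ps["scene"],"pics/s.png");save(ps["side"],"pics/d.png")
for n,p in ps.items():
  for q in("rack","parts_tray","probe","mug","tin"):
    for r in models.regions_of(p,q)[:1]:
      w=world(p,r["pixels"]); print(n,q,round(r["confidence"],2),r["uv"],len(w),np.median(w,0).round(),np.percentile(w,2,0).round(),np.percentile(w,98,0).round())
E
```

```text
{'clock': 0.0, 'qpos': array([-4.73330712e+00,  7.13277208e+00,  9.46343249e+01, -3.52363382e-04,
        7.83520990e+01, -4.72999489e+00]), 'joint_vel': array([-0.05958993,  0.15027579,  0.02108123,  0.08403194, -0.08000413,
        0.02664526]), 'tau': array([ 3.96925461e-04, -4.23608243e+01, -3.65454090e+01,  2.94756808e-05,
        6.89593100e-03,  2.82237529e-06]), 'ee_pos': array([6.49385343e+02, 1.24950725e-02, 2.30058692e+02]), 'tool_rot': array([-1.79881181e+02, -9.48514247e-03,  8.99967494e+01]), 'contact_force': array([ 1.16539742,  0.09259641, -0.24369909]), 'moment': array([ 0.03828697,  0.00085778, -0.01947761]), 'grip_force': 0.0, 'grip_width': 1.0018921649552661}
scene rack 0.64 [208.1, 180.4] 871 [698.   7. 150.] [677. -26.  70.] [731.  18. 225.]
scene parts_tray 0.83 [247.6, 207.0] 778 [598. -99.   5.] [ 557. -209.    2.] [636.  -2.  12.]
scene probe 0.64 [287.7, 204.2] 290 [ 456. -112.   23.] [ 422. -271.    4.] [475. -63.  48.]
scene mug 0.63 [279.7, 280.7] 526 [400. 249.  36.] [371. 234.  12.] [437. 294.  51.]
scene tin 0.64 [209.7, 182.2] 838 [697.   7. 149.] [677. -19.  71.] [729.  18. 224.]
side rack 0.88 [223.6, 189.3] 2731 [657. -33.  50.] [ 635. -317.   -0.] [759.  56.  83.]
side parts_tray 0.69 [250.4, 204.5] 718 [597. -99.   1.] [ 556. -211.   -1.] [636.  -3.   7.]
side probe 0.68 [291.1, 197.0] 446 [ 454. -123.    7.] [ 416. -300.   -2.] [477. -64.  43.]
side mug 0.94 [246.2, 268.0] 737 [400. 259.  32.] [369. 235.   5.] [433. 295.  47.]
side tin 0.91 [287.0, 165.7] 326 [ 566. -335.   43.] [ 545. -379.    1.] [ 598. -326.   70.]
```

View pics/s.png

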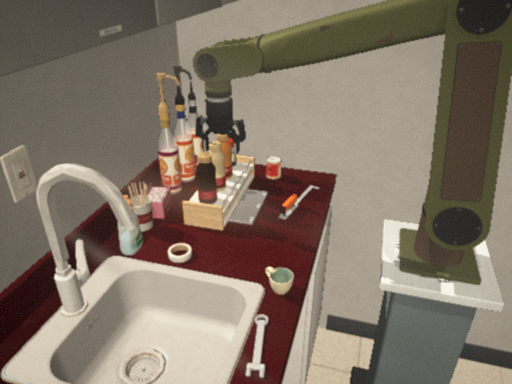

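View pics/d.png

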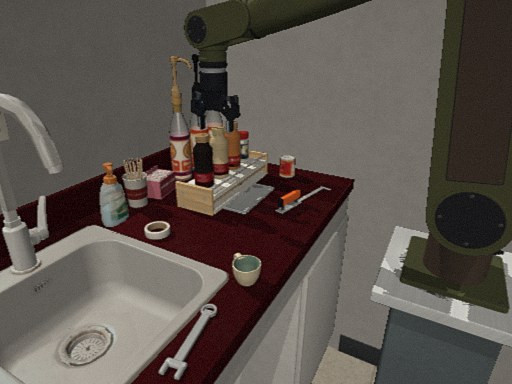

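The two views show the rack with bottles and jar behind the tray, and the probe in front of the tray: handle near (285,205), hook towards (320,187). Next I take a wrist view for precision.

```bash
cat >> h.py <<'E'
from scipy.spatial.transform import Rotation as R
def wrist():
    s=bot.state(); p=imaging.read_camera("wrist")
    T=np.eye(4); T[:3,:3]=R.from_euler("xyz",s["tool_rot"],degrees=True).as_matrix(); T[:3,3]=s["ee_pos"]
    p["world_to_cam"]=np.linalg.inv(T@p["mount"]); return p
E
python3 - <<'E'
from h import *
p=wrist(); save(p,"pics/w.png"); print(p["world_to_cam"].round(2))
for q in("rack","parts_tray","probe"):
    for r in models.regions_of(p,q)[:1]:
      w=world(p,r["pixels"]); print(q,round(r["confidence"],2),r["uv"],len(w),np.median(w,0).round(),np.percentile(w,2,0).round(),np.percentile(w,98,0).round())
p=imaging.read_camera("side")
r=models.regions_of(p,"probe")[0]; 
w=world(p,r["pixels"]); hs=cv2.cvtColor(p["color"],cv2.COLOR_RGB2HSV)
m=r["pixels"]&(hs[...,1]>150)&(hs[...,0]<20)&(hs[...,2]>150)
o=world(p,m); print("orange",len(o),o.mean(0),o.min(0),o.max(0))
l=w[w[:,2]<10]; print(cv2.fitLine(l[:,:2].astype(np.float32),1,0,.01,.01).ravel(), cv2.fitLine(o[:,:2].astype(np.float32),1,0,.01,.01).ravel())
E
```

```text
[[ 1.0000e+00 -0.0000e+00 -0.0000e+00 -6.4883e+02]
 [-0.0000e+00 -9.5000e-01  3.2000e-01 -4.2250e+01]
 [-0.0000e+00 -3.2000e-01 -9.5000e-01  3.8234e+02]
 [ 0.0000e+00  0.0000e+00  0.0000e+00  1.0000e+00]]
rack 0.61 [274.5, 177.9] 14109 [672.  -7.  61.] [ 639. -234.   35.] [761.  55.  85.]
parts_tray 0.68 [210.9, 230.0] 8258 [595. -96.   3.] [ 558. -208.    2.] [634.  -4.   9.]
probe 0.83 [112.5, 249.6] 2137 [ 466. -109.   34.] [ 444. -187.    3.] [480. -63.  46.]
orange 59 [ 459.3962855  -112.33096668   42.08788858] [ 445.20901445 -152.52185757   39.51139737] [474.85636026 -75.93883049  45.14648517]
[ 2.2311111e-01  9.7479302e-01  4.4132758e+02 -1.8479903e+02] [ 2.5560516e-01  9.6678126e-01  4.5840933e+02 -1.1679908e+02]
```

View pics/w.png

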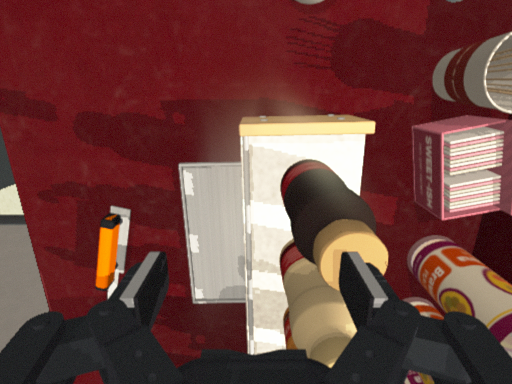

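The wrist view shows the probe handle at (108,250), the tray at (215,230), the rack's left panel at (305,125) and the rack front edge around column 245. I move over the probe.

Emit:
servo_tool([
  [[-32,-20,-5],[0,0,-2.4]],
  [[-32,-20,-5],[0,0,-2.4]],
  [[-32,-20,-5],[0,0,-2.4]],
  [[-32,-20,-5],[0,0,-2.4]],
  [[-32,-19,-5],[0,0,-2.4]],
  [[-31,-19,-5],[0,0,-2.4]],
  [[0,0,0],[0,0,0]],
  [[0,0,0],[0,0,0]],
], jaw=60, force=80)

```text
clock: 1.57
ee_pos: [457.8, -118.7, 201.1]
tool_rot: [180.0, -0.0, 75.5]
contact_force: [-0.2, 0.5, 0.1]
grip_width: 0.6
grip_force: 0.0
```

```bash
python3 - <<'E'
from h import *
print({k:bot.state()[k] for k in("clock","ee_pos","tool_rot","grip_width")})
p=wrist(); save(p,"pics/w2.png")
r=models.regions_of(p,"probe")[0]; print(r["confidence"])
w=world(p,r["pixels"]); 
o=w[(w[:,2]>39)&(w[:,2]<50)]; print("top",len(o),o.mean(0))
(c,s,a)=cv2.minAreaRect(o[:,:2].astype(np.float32)); print(c,s,a)
l=w[w[:,2]<9]; print(cv2.fitLine(l[:,:2].astype(np.float32),1,0,.01,.01).ravel(),cv2.fitLine(o[:,:2].astype(np.float32),1,0,.01,.01).ravel(), l.min(0),l.max(0),np.median(l,0))
d=cv2.fitLine(o[:,:2].astype(np.float32),1,0,.01,.01).ravel()[:2]; t=(o[:,:2]-c)@d; print(np.percentile(t,[0.5,1,99,99.5]))
E
```

```text
{'clock': 1.5667, 'ee_pos': array([ 457.79800445, -118.65660984,  201.07436938]), 'tool_rot': array([ 1.79982150e+02, -1.08964774e-02,  7.54621681e+01]), 'grip_width': 0.6004749147993643}
0.83
top 1487 [ 461.54916072 -110.71610542   44.04434557]
(460.7955322265625, -113.98574829101562) (101.84220886230469, 16.381929397583008) 76.42897033691406
[ 2.1545121e-01  9.7651458e-01  4.3174527e+02 -2.2964944e+02] [ 2.3420425e-01  9.7218740e-01  4.7130356e+02 -7.0037399e+01] [ 386.87885597 -308.97221968   -1.12313453] [484.26332358 -61.66741147   7.45510454] [ 439.38938802 -199.91591334    4.58403363]
[-50.49128947 -49.38606183  50.05129306  50.7295589 ]
```

View pics/w2.png

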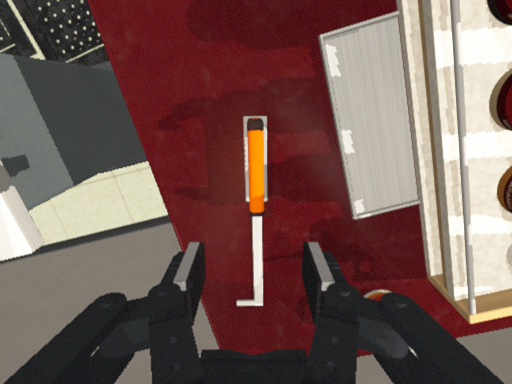

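Handle straight at column 257 (rows 118–213), hook at (250,303) pointing to -x, as expected. I descend and grip.

Emit:
servo_tool([
  [[1.1,-3.1,-36],[0,0,0.9]],
  [[0,0,-38],[0,0,0]],
  [[0,0,-38],[0,0,0]],
  [[0,0,-36],[0,0,0]],
  [[0,0,-25],[0,0,0]],
  [[0,0,-15],[0,0,0]],
  [[0,0,0],[0,0,0]],
  [[0,0,0],[0,0,0]],
])

```text
clock: 2.33
ee_pos: [460.7, -120.5, 12.9]
tool_rot: [-179.9, -0.0, 76.6]
contact_force: [0.4, -0.6, 0.6]
grip_width: 0.6
grip_force: 0.0
```

Emit:
servo_tool([
  [[0,0,0],[0,0,0]],
  [[0,0,0],[0,0,0]],
  [[0,0,0],[0,0,0]],
  [[0,0,0],[0,0,0]],
  [[0,0,0],[0,0,0]],
  [[0,0,0],[0,0,0]],
  [[0,0,0],[0,0,0]],
], jaw=0, force=110)

```text
clock: 2.92
ee_pos: [461.8, -121.7, 15.4]
tool_rot: [179.8, 0.0, 76.5]
contact_force: [-0.4, 1.2, 7.2]
grip_width: 0.164
grip_force: 108.1
```

```bash
python3 - <<'E'
from h import *
s=bot.state(); print(s["ee_pos"],s["tool_rot"],s["grip_width"],s["grip_force"],s["contact_force"])
for n in("scene","side"):
  p=imaging.read_camera(n)
  for q in("parts_tray","rack"):
    r=models.regions_of(p,q)[0]; w=world(p,r["pixels"])
    if q=="parts_tray": print(n,q,r["confidence"],cv2.minAreaRect(w[(w[:,2]>-3)&(w[:,2]<14)][:,:2].astype(np.float32)))
    else:
      w=world(p,None); w=w[(w[:,0]>560)&(w[:,0]<800)&(w[:,1]>-360)&(w[:,1]<100)]
      # front apron: points z 40..55, min x per y bin
      a=w[(w[:,2]>40)&(w[:,2]<62)]; pts=[]
      for y in range(-310,50,15):
        b=a[(a[:,1]>y)&(a[:,1]<y+15)]
        if len(b)>3: pts.append((np.percentile(b[:,0],10),y+7.5))
      pts=np.float32(pts); print(n,"front",cv2.fitLine(pts,cv2.DIST_HUBER,0,.01,.01).ravel(), pts[:,0].round())
      L=w[(w[:,2]>15)&(w[:,2]<75)&(w[:,1]>20)&(w[:,1]<80)]; pts=[]
      for x in range(640,770,15):
        b=L[(L[:,0]>x)&(L[:,0]<x+15)]
        if len(b)>3: pts.append((x+7.5,np.percentile(b[:,1],90)))
      print(n,"left",np.round(pts,1).tolist())
      L=w[(w[:,2]>78)&(w[:,2]<90)]; print("rail z",np.median(L[:,2]) if len(L) else 0)
E
```

```text
[ 461.82951208 -121.65982663   15.44159289] [1.79775121e+02 9.81917622e-03 7.64926004e+01] 0.1635625559763156 108.05583715438843 [-0.35815509  1.19049248  7.21812825]
scene parts_tray 0.96 ((597.0025024414062, -111.4305419921875), (84.4219970703125, 234.6844482421875), 1.4569144248962402)Traceback (most recent call last):
  File "<stdin>", line 6, in <module>
IndexError: list index out of range
```

Emit:
servo_tool([
  [[0,0,15],[0,0,0]],
  [[0,0,25],[0,0,0]],
  [[0,0,25],[0,0,0]],
  [[-4,10,0],[0,0,6.5]],
  [[-4,12,0],[0,0,6.5]],
  [[-4,12,0],[0,0,6.5]],
  [[-4,12,0],[0,0,6.5]],
  [[-4,12,0],[0,0,6.5]],
  [[-4,12,0],[0,0,6.5]],
  [[-4,12,0],[0,0,6.5]],
])

```text
clock: 3.9
ee_pos: [431.6, -38.6, 78.3]
tool_rot: [180.0, 0.0, 122.3]
contact_force: [0.3, -0.8, -1.1]
grip_width: 0.163
grip_force: 107.5
```

Emit:
servo_tool([
  [[-4,12,0],[0,0,6.5]],
  [[0,10,0],[0,0,6.5]],
  [[0,10,0],[0,0,6.5]],
  [[0,10,0],[0,0,6.5]],
  [[0,10,0],[0,0,6.5]],
  [[0,10,0],[0,0,6.5]],
  [[0,0,0],[0,0,6.5]],
  [[0,0,0],[0,0,6.5]],
  [[0,0,0],[0,0,5.5]],
  [[0,0,0],[0,0,0]],
])

```text
clock: 4.73
ee_pos: [427.8, 23.0, 78.3]
tool_rot: [-180.0, 0.0, 179.6]
contact_force: [-0.2, -0.1, -1.6]
grip_width: 0.166
grip_force: 107.6
```

```bash
python3 - <<'E'
from h import *
s=bot.state(); print(s["ee_pos"],s["tool_rot"],s["clock"],s["qpos"].round(),s["contact_force"])
p=wrist(); save(p,"pics/w3.png")
np.savez("w3.npz",**{k:p[k] for k in("color","range_z","mtx","world_to_cam")})
for q in("parts_tray","rack","probe"):
  for r in models.regions_of(p,q)[:1]:
    w=world(p,r["pixels"]); print(q,r["confidence"],r["uv"],len(w),np.percentile(w,[2,50,98],axis=0).round(1).tolist())
E
```

```text
[427.812735    22.9536874   78.32164769] [-1.79997341e+02  6.94898878e-03  1.79599309e+02] 4.7333 [ -4. -14. 130.  -0.  64. -94.] [-0.21215943 -0.11996272 -1.57527252]
parts_tray 0.63 [30.9, 351.4] 2344 [[556.7, -210.5, 1.3], [573.8, -188.3, 3.3], [607.9, -59.0, 8.9]]
probe 0.77 [253.7, 227.9] 8478 [[368.3, 10.8, 66.4], [401.2, 22.8, 106.9], [463.0, 35.1, 108.4]]
```

View pics/w3.png

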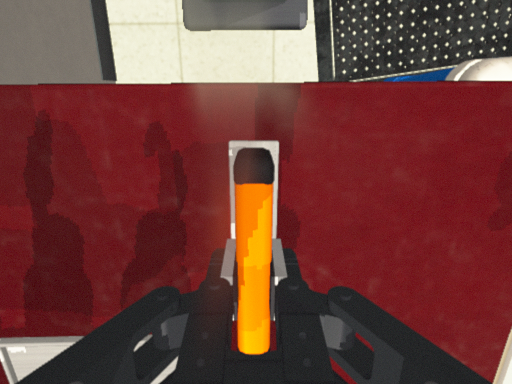

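The wrist sees the handle held straight in the fingers (column ~255), with the blade hidden behind the gripper. I take rack, tray and blade from the fixed cameras.

```bash
cat > pose.py <<'E'
from h import *
d=np.load("w3.npz"); p={k:d[k] for k in d}
w=world(p); o=w[(w[:,2]>103)&(w[:,2]<112)&(abs(w[:,1]-23)<15)&(w[:,0]<470)&(w[:,0]>350)]
print("handle top",np.median(o[:,2]),cv2.minAreaRect(o[:,:2].astype(np.float32)))
for n in("scene","side"):
  p=imaging.read_camera(n); save(p,f"pics/{n}3.png"); W=world(p)
  for r in models.regions_of(p,"parts_tray")[:1]:
    w=world(p,r["pixels"]);w=w[(w[:,2]>-4)&(w[:,2]<14)]; print(n,"tray",r["confidence"],np.percentile(w,[1,50,99],axis=0).round(1).tolist(),cv2.minAreaRect(w[:,:2].astype(np.float32)))
  for r in models.regions_of(p,"rack")[:1]: print("rack",r["confidence"],r["uv"],r["pixels"].sum())
  w=W[(W[:,0]>600)&(W[:,0]<800)&(W[:,1]>-360)&(W[:,1]<80)&(W[:,2]>-5)]
  a=w[(w[:,2]>40)&(w[:,2]<60)]; pts=[]
  for y in range(-320,60,20):
    b=a[(a[:,1]>y)&(a[:,1]<y+20)]
    if len(b)>3: pts.append((np.percentile(b[:,0],10),y+10))
  pts=np.float32(pts); print("front",pts.round().tolist())
  if len(pts)>3: print(cv2.fitLine(pts,cv2.DIST_HUBER,0,.01,.01).ravel())
  L=w[(w[:,2]>15)&(w[:,2]<75)&(w[:,1]>30)]; pts=[]
  for x in range(630,780,15):
    b=L[(L[:,0]>x)&(L[:,0]<x+15)]
    if len(b)>3: pts.append((x+7.5,round(float(np.percentile(b[:,1],85)),1),len(b)))
  print("left",pts)
  b=W[(W[:,0]>480)&(W[:,0]<640)&(abs(W[:,1]-20)<50)&(W[:,2]>45)&(W[:,2]<90)]
  if len(b): print("blade",len(b),np.percentile(b,[2,50,98],axis=0).round(1).tolist(),cv2.fitLine(b[:,:2].astype(np.float32),cv2.DIST_HUBER,0,.01,.01).ravel(),cv2.fitLine(b[:,[0,2]].astype(np.float32),cv2.DIST_HUBER,0,.01,.01).ravel())
E
python3 pose.py
```

```text
handle top 107.11459071015344 ((417.7701110839844, 22.739856719970703), (99.17529296875, 29.690502166748047), 7.096569061279297)
scene tray 0.95 [[554.8, -213.2, 1.4], [595.8, -111.5, 5.5], [635.5, -1.3, 12.4]] ((595.5435791015625, -106.38980102539062), (80.12151336669922, 218.7188720703125), 1.7761625051498413)
rack 0.78 [222.5, 201.2] 2265
front [[641.0, -310.0], [641.0, -290.0], [640.0, -270.0], [641.0, -250.0], [639.0, -230.0], [640.0, -210.0], [639.0, -190.0], [638.0, -170.0], [637.0, -150.0], [638.0, -130.0], [637.0, -110.0], [637.0, -90.0], [636.0, -70.0], [636.0, -50.0], [636.0, -30.0], [635.0, -10.0], [635.0, 10.0], [634.0, 30.0], [644.0, 50.0]]
[ 1.8660849e-02 -9.9982589e-01  6.3772260e+02 -1.4000000e+02]
left [(637.5, 54.3, 81), (652.5, 54.8, 74), (667.5, 55.1, 72), (682.5, 54.9, 76), (697.5, 55.8, 71), (712.5, 55.9, 66), (727.5, 56.1, 77), (742.5, 57.7, 70), (757.5, 56.5, 61)]
blade 236 [[483.8, -19.0, 47.4], [607.1, 22.8, 68.5], [639.8, 54.0, 86.6]] [ 9.9968576e-01 -2.5068410e-02  5.6168616e+02  2.2507902e+01] [ 9.9981481e-01 -1.9244684e-02  5.6451855e+02  6.8204895e+01]
rack 0.89 [224.4, 190.0] 2469
front [[642.0, -310.0], [642.0, -290.0], [641.0, -270.0], [641.0, -250.0], [640.0, -230.0], [640.0, -210.0], [639.0, -190.0], [639.0, -170.0], [640.0, -150.0], [639.0, -130.0], [638.0, -110.0], [638.0, -90.0], [637.0, -70.0], [637.0, -50.0], [637.0, -30.0], [637.0, -10.0], [636.0, 10.0], [635.0, 30.0], [638.0, 50.0]]
[ 2.0580821e-02 -9.9978817e-01  6.3861505e+02 -1.3200000e+02]
left [(637.5, 53.6, 101), (652.5, 54.4, 82), (667.5, 55.0, 78), (682.5, 55.3, 71), (697.5, 55.7, 75), (712.5, 56.1, 69), (727.5, 55.3, 71), (742.5, 56.3, 70), (757.5, 56.5, 61), (772.5, 53.2, 4)]
blade 263 [[484.5, -22.1, 46.5], [613.1, 24.5, 64.8], [639.6, 53.2, 82.4]] [9.9990976e-01 1.3434799e-02 5.7058301e+02 2.4185585e+01] [ 9.9981934e-01 -1.9007422e-02  5.6446399e+02  6.4436516e+01]
```

```bash
python3 -c "
import cv2
a=cv2.imread('pics/side3.png')[110:250,150:400]; cv2.imwrite('pics/c3.png',cv2.resize(a,None,fx=3,fy=3))"
```

```text
(no output)
```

View pics/c3.png

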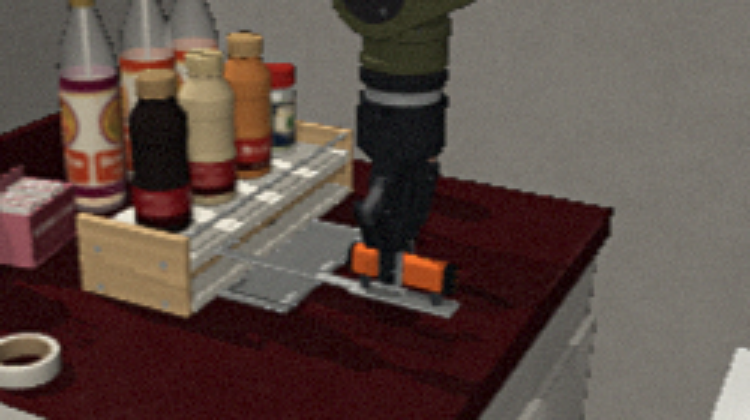

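Rack origin ≈ (703, -134.4), yaw ≈ 1.15°. In the crop the blade reaches level toward the rack's left opening. I lower it to the deck level in front of the opening and measure the blade.

Emit:
servo_tool([
  [[-2,-4.9,-16],[0,0,1.5]],
  [[0,0,-20],[0,0,0]],
  [[0,0,-12],[0,0,0]],
  [[0,0,0],[0,0,0]],
  [[0,0,0],[0,0,0]],
])

```text
clock: 5.65
ee_pos: [425.5, 18.0, 29.8]
tool_rot: [180.0, -0.1, -179.0]
contact_force: [0.9, -0.5, -1.1]
grip_width: 0.167
grip_force: 107.6
```

```bash
cat > blade.py <<'E'
from h import *
s=bot.state(); print(s["ee_pos"],s["tool_rot"],s["contact_force"],s["clock"]); t=s["ee_pos"]
for n in("scene","side"):
  p=imaging.read_camera(n); save(p,f"pics/{n}4.png")
  for r in models.regions_of(p,"probe")[:1]:
    W=world(p,r["pixels"]); b=W[(W[:,0]>480)&(W[:,0]<625)&(abs(W[:,1]-t[1])<12)&(W[:,2]>8)&(W[:,2]<30)]
    h=W[(W[:,0]>560)&(W[:,2]>8)&(W[:,2]<30)]
    print(n,r["confidence"],len(b),"tip x",np.sort(h[:,0])[-6:].round(1),"hook y",np.sort(h[:,1])[:4].round(1))
    for i in(1,2): print(np.polyfit(b[:,0]-550,b[:,i],1).round(4),end=" ")
    print()
E
python3 blade.py; python3 - <<'E'
import cv2
a=cv2.imread('pics/side4.png')[150:220,190:330]; cv2.imwrite('pics/c4.png',cv2.resize(a,None,fx=5,fy=5))
E
```

```text
[425.48077892  18.00791329  29.79489188] [ 1.79988553e+02 -1.05290813e-01 -1.79013595e+02] [ 0.91252977 -0.4997988  -1.13917817] 5.65
scene 0.69 130 tip x [615.8 616.2 616.6 616.8 616.9 623.8] hook y [-11.1  -8.5  -3.2  -2.7]
[7.60000e-03 2.02519e+01] [-2.00000e-03  1.99053e+01] 
side 0.77 135 tip x [617.6 618.5 618.9 619.4 619.7 621.3] hook y [-3.3 -1.9 -1.8  3.5]
[4.50000e-03 2.09023e+01] [1.50000e-03 1.81544e+01]
```

View pics/c4.png

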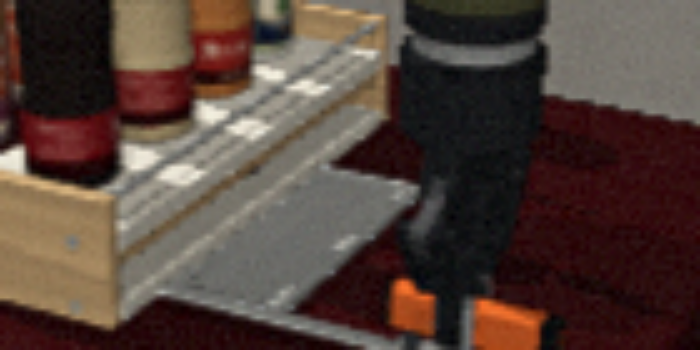

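Blade is level at z≈14.5, with its tip at x≈618 just before the opening's left end. I go in gently.

Emit:
servo_tool([
  [[10,0.2,0],[0,0,0]],
  [[10,0.2,0],[0,0,0]],
  [[10,0.2,0],[0,0,0]],
  [[10,0.2,0],[0,0,0]],
  [[0,0,0],[0,0,0]],
])

```text
clock: 6.27
ee_pos: [468.8, 18.7, 31.3]
tool_rot: [-180.0, 0.2, -179.0]
contact_force: [-0.2, -0.3, -0.8]
grip_width: 0.164
grip_force: 107.6
```

Emit:
servo_tool([
  [[10,0.2,0],[0,0,0]],
  [[10,0.2,0],[0,0,0]],
  [[10,0.2,0],[0,0,0]],
  [[0,0,0],[0,0,0]],
])

```text
clock: 6.6
ee_pos: [498.5, 19.3, 30.9]
tool_rot: [-180.0, 0.1, -179.0]
contact_force: [0.3, -0.7, -1.5]
grip_width: 0.167
grip_force: 107.6
```

Emit:
servo_tool([
  [[10,0.2,0],[0,0,0]],
  [[10,0.2,0],[0,0,0]],
  [[10,0.2,0],[0,0,0]],
  [[10,0.2,0],[0,0,0]],
  [[0,0,0],[0,0,0]],
])

```text
clock: 7.02
ee_pos: [538.6, 20.1, 31.0]
tool_rot: [-180.0, 0.1, -179.0]
contact_force: [-0.2, 0.2, -1.9]
grip_width: 0.169
grip_force: 107.6
```

Emit:
servo_tool([
  [[5,0.1,0],[0,0,0]],
  [[5,0.1,0],[0,0,0]],
  [[3,0.1,0],[0,0,0]],
  [[3,0.1,0],[0,0,0]],
  [[3,0.1,0],[0,0,0]],
  [[0,0,0],[0,0,0]],
])

```text
clock: 7.52
ee_pos: [555.6, 20.7, 30.5]
tool_rot: [-180.0, 0.0, -179.0]
contact_force: [0.2, 0.3, -0.4]
grip_width: 0.166
grip_force: 107.6
```

Emit:
servo_tool([
  [[0.1,-4,0],[0,0,0]],
  [[0.1,-4,0],[0,0,0]],
  [[0.1,-4,0],[0,0,0]],
  [[0.1,-4,0],[0,0,0]],
  [[0.1,-4,0],[0,0,0]],
  [[0.1,-4,0],[0,0,0]],
  [[0.1,-4,0],[0,0,0]],
  [[0,-2,0],[0,0,0]],
  [[0,0,0],[0,0,0]],
])

```text
clock: 8.27
ee_pos: [555.8, -9.9, 30.4]
tool_rot: [-180.0, 0.0, -179.0]
contact_force: [-0.4, 0.2, -2.3]
grip_width: 0.172
grip_force: 107.6
```

Emit:
servo_tool([
  [[0,-2,0],[0,0,0]],
  [[0,-2,0],[0,0,0]],
  [[0.1,-2,0],[0,0,0]],
  [[0,-2,0],[0,0,0]],
  [[0.1,-2,0],[0,0,0]],
  [[0,-2,0],[0,0,0]],
  [[0.1,-2,0],[0,0,0]],
  [[0,-2,0],[0,0,0]],
  [[0.1,-2,0],[0,0,0]],
  [[0,0,0],[0,0,0]],
])

```text
clock: 9.1
ee_pos: [556.2, -27.7, 30.3]
tool_rot: [-180.0, 0.0, -179.0]
contact_force: [0.4, 0.7, -1.2]
grip_width: 0.169
grip_force: 107.6
```

Emit:
servo_tool([
  [[0,-2,0],[0,0,0]],
  [[0,-2,0],[0,0,0]],
  [[0.1,-2,0],[0,0,0]],
  [[0,-2,0],[0,0,0]],
  [[0.1,-2,0],[0,0,0]],
  [[0,-2,0],[0,0,0]],
  [[0.1,-2,0],[0,0,0]],
  [[0,0,0],[0,0,0]],
])

```text
clock: 9.77
ee_pos: [556.5, -41.7, 30.4]
tool_rot: [-180.0, 0.0, -179.0]
contact_force: [0.0, -0.6, -1.8]
grip_width: 0.169
grip_force: 107.6
```

```bash
python3 -c "
from h import *
s=bot.state(); print(s['ee_pos'],s['tool_rot'],s['contact_force'],s['moment'])"
```

```text
[556.54735611 -41.70667692  30.35137834] [-1.79992726e+02  5.09043324e-03 -1.79021035e+02] [ 0.0103423  -0.57793916 -1.82867479] [ 0.03067956  0.06120581 -0.05805392]
```

Emit:
servo_tool([
  [[0,-1.5,0],[0,0,0]],
  [[0.1,-1.5,0],[0,0,0]],
  [[0,-1.5,0],[0,0,0]],
  [[0,-1.5,0],[0,0,0]],
  [[0,0,0],[0,0,0]],
])

```text
clock: 10.18
ee_pos: [556.6, -47.6, 30.3]
tool_rot: [-180.0, -0.0, -179.0]
contact_force: [-0.2, -0.3, -1.1]
grip_width: 0.167
grip_force: 107.6
```

Emit:
servo_tool([
  [[0,-1.5,0],[0,0,0]],
  [[0.1,-1.5,0],[0,0,0]],
  [[0,-1,0],[0,0,0]],
  [[0,0,0],[0,0,0]],
])

```text
clock: 10.52
ee_pos: [556.7, -51.5, 30.3]
tool_rot: [-180.0, 0.0, -179.0]
contact_force: [-1.0, 0.3, -1.5]
grip_width: 0.164
grip_force: 107.6
```

Emit:
servo_tool([
  [[0,-1.5,0],[0,0,0]],
  [[0.1,-1.5,0],[0,0,0]],
  [[0,-1,0],[0,0,0]],
  [[0,0,0],[0,0,0]],
])

```text
clock: 10.85
ee_pos: [556.8, -55.5, 30.3]
tool_rot: [-180.0, 0.0, -179.0]
contact_force: [-0.2, -0.3, -0.7]
grip_width: 0.163
grip_force: 107.6
```

Emit:
servo_tool([
  [[0,-1.5,0],[0,0,0]],
  [[0.1,-1.5,0],[0,0,0]],
  [[0,-1,0],[0,0,0]],
  [[0,0,0],[0,0,0]],
])

```text
clock: 11.18
ee_pos: [556.9, -59.5, 30.3]
tool_rot: [-180.0, 0.0, -179.0]
contact_force: [0.5, -0.1, -0.7]
grip_width: 0.17
grip_force: 107.6
```

Emit:
servo_tool([
  [[0,-1.5,0],[0,0,0]],
  [[0.1,-1.5,0],[0,0,0]],
  [[0,-1,0],[0,0,0]],
  [[0,0,0],[0,0,0]],
])

```text
clock: 11.52
ee_pos: [557.0, -63.5, 30.3]
tool_rot: [-180.0, 0.0, -179.0]
contact_force: [-0.5, -0.0, -1.9]
grip_width: 0.166
grip_force: 107.6
```

Emit:
servo_tool([
  [[0,-1.5,0],[0,0,0]],
  [[0.1,-1.5,0],[0,0,0]],
  [[0,-1,0],[0,0,0]],
  [[0,0,0],[0,0,0]],
])

```text
clock: 11.85
ee_pos: [557.1, -67.5, 30.3]
tool_rot: [-180.0, 0.0, -179.0]
contact_force: [0.2, 0.6, -1.0]
grip_width: 0.169
grip_force: 107.6
```

Emit:
servo_tool([
  [[0,-1.5,0],[0,0,0]],
  [[0.1,-1.5,0],[0,0,0]],
  [[0,-1,0],[0,0,0]],
  [[0,0,0],[0,0,0]],
])

```text
clock: 12.18
ee_pos: [557.2, -71.5, 30.3]
tool_rot: [-180.0, 0.0, -179.0]
contact_force: [-1.0, -0.4, -1.6]
grip_width: 0.165
grip_force: 107.6
```

Emit:
servo_tool([
  [[0,-1.5,0],[0,0,0]],
  [[0.1,-1.5,0],[0,0,0]],
  [[0,-1,0],[0,0,0]],
  [[0,0,0],[0,0,0]],
])

```text
clock: 12.52
ee_pos: [557.3, -75.5, 30.3]
tool_rot: [-180.0, 0.0, -179.0]
contact_force: [0.3, 0.6, -1.8]
grip_width: 0.166
grip_force: 107.6
```

Emit:
servo_tool([
  [[0,-1.5,0],[0,0,0]],
  [[0.1,-1.5,0],[0,0,0]],
  [[0,-1,0],[0,0,0]],
  [[0,0,0],[0,0,0]],
])

```text
clock: 12.85
ee_pos: [557.4, -79.5, 30.3]
tool_rot: [-180.0, 0.0, -179.0]
contact_force: [-0.5, -0.7, -1.1]
grip_width: 0.167
grip_force: 107.6
```

Emit:
servo_tool([
  [[0,-1.5,0],[0,0,0]],
  [[0.1,-1.5,0],[0,0,0]],
  [[0,-1,0],[0,0,0]],
  [[0,0,0],[0,0,0]],
])

```text
clock: 13.18
ee_pos: [557.5, -83.6, 30.4]
tool_rot: [-180.0, 0.0, -179.0]
contact_force: [0.5, 0.7, -2.0]
grip_width: 0.167
grip_force: 107.6
```

Emit:
servo_tool([
  [[0,-1.5,0],[0,0,0]],
  [[0.1,-1.5,0],[0,0,0]],
  [[0,-1,0],[0,0,0]],
  [[0,0,0],[0,0,0]],
])

```text
clock: 13.52
ee_pos: [557.6, -87.5, 30.3]
tool_rot: [-180.0, 0.0, -179.0]
contact_force: [0.0, 0.5, -1.2]
grip_width: 0.167
grip_force: 107.6
```

Emit:
servo_tool([
  [[0,-1.5,0],[0,0,0]],
  [[0.1,-1.5,0],[0,0,0]],
  [[0,-1,0],[0,0,0]],
  [[0,0,0],[0,0,0]],
])

```text
clock: 13.85
ee_pos: [557.7, -91.5, 30.3]
tool_rot: [-180.0, 0.0, -179.0]
contact_force: [-0.1, -0.4, -1.4]
grip_width: 0.166
grip_force: 107.6
```

Emit:
servo_tool([
  [[0,-1.5,0],[0,0,0]],
  [[0.1,-1.5,0],[0,0,0]],
  [[0,-1,0],[0,0,0]],
  [[0,0,0],[0,0,0]],
])

```text
clock: 14.18
ee_pos: [557.8, -95.6, 30.3]
tool_rot: [-180.0, 0.0, -179.0]
contact_force: [-0.6, -0.3, -1.4]
grip_width: 0.166
grip_force: 107.6
```

Emit:
servo_tool([
  [[0,-1.5,0],[0,0,0]],
  [[0.1,-1.5,0],[0,0,0]],
  [[0,-1,0],[0,0,0]],
  [[0,0,0],[0,0,0]],
])

```text
clock: 14.52
ee_pos: [557.9, -99.5, 30.3]
tool_rot: [-180.0, -0.0, -179.0]
contact_force: [-0.1, 0.5, -1.0]
grip_width: 0.166
grip_force: 107.6
```

Emit:
servo_tool([
  [[0,-1.5,0],[0,0,0]],
  [[0.1,-1.5,0],[0,0,0]],
  [[0,-1,0],[0,0,0]],
  [[0,0,0],[0,0,0]],
])

```text
clock: 14.85
ee_pos: [558.0, -103.6, 30.3]
tool_rot: [-180.0, 0.0, -179.0]
contact_force: [0.2, 0.2, -1.4]
grip_width: 0.168
grip_force: 107.6
```

Emit:
servo_tool([
  [[0,-1.5,0],[0,0,0]],
  [[0.1,-1.5,0],[0,0,0]],
  [[0,-1,0],[0,0,0]],
  [[0,0,0],[0,0,0]],
])

```text
clock: 15.18
ee_pos: [558.1, -107.5, 30.4]
tool_rot: [-180.0, 0.0, -179.0]
contact_force: [0.8, -0.5, -0.8]
grip_width: 0.169
grip_force: 107.6
```

Emit:
servo_tool([
  [[0,-1.5,0],[0,0,0]],
  [[0.1,-1.5,0],[0,0,0]],
  [[0,-1,0],[0,0,0]],
  [[0,0,0],[0,0,0]],
])

```text
clock: 15.52
ee_pos: [558.2, -111.5, 30.4]
tool_rot: [-180.0, 0.0, -179.0]
contact_force: [-0.2, 0.6, -1.9]
grip_width: 0.167
grip_force: 107.6
```

Emit:
servo_tool([
  [[0,-1.5,0],[0,0,0]],
  [[0.1,-1.5,0],[0,0,0]],
  [[0,-1,0],[0,0,0]],
  [[0,0,0],[0,0,0]],
])

```text
clock: 15.85
ee_pos: [558.3, -115.5, 30.3]
tool_rot: [-180.0, 0.0, -179.0]
contact_force: [0.4, -0.3, -0.8]
grip_width: 0.172
grip_force: 107.6
```

```bash
python3 -c "
from h import *
s=bot.state(); print(s['tool_rot'],s['contact_force'],s['moment'])"
```

```text
[-1.79996421e+02  5.66429745e-04 -1.79008854e+02] [ 0.40174974 -0.30314177 -0.80077199] [ 0.03042987 -0.01623085 -0.00822667]
```

Emit:
servo_tool([
  [[0,-1.5,0],[0,0,0]],
  [[0.1,-1.5,0],[0,0,0]],
  [[0,-1,0],[0,0,0]],
  [[0,0,0],[0,0,0]],
])

```text
clock: 16.18
ee_pos: [558.5, -118.9, 30.3]
tool_rot: [180.0, 0.0, -178.9]
contact_force: [0.8, 3.9, -0.7]
grip_width: 0.166
grip_force: 107.8
```

The nut has stopped against the foot (3.9 N). I ease off 1 mm and drag it straight out.

Emit:
servo_tool([
  [[0,0.6,0],[0,0,0]],
  [[0,0.4,0],[0,0,0]],
  [[-3,-0.1,0],[0,0,0]],
  [[-4,-0.1,0],[0,0,0]],
  [[-4,-0.1,0],[0,0,0]],
  [[0,0,0],[0,0,0]],
])

```text
clock: 16.68
ee_pos: [546.2, -118.1, 30.0]
tool_rot: [180.0, -0.1, -179.0]
contact_force: [-1.2, 5.4, -0.7]
grip_width: 0.162
grip_force: 108.1
```

Emit:
servo_tool([
  [[0,1,0],[0,0,0]],
  [[0,1,0],[0,0,0]],
  [[0,0,0],[0,0,0]],
])

```text
clock: 16.93
ee_pos: [547.1, -116.7, 30.3]
tool_rot: [-180.0, -0.0, -179.0]
contact_force: [-0.7, 2.8, -0.1]
grip_width: 0.171
grip_force: 107.8
```

Emit:
servo_tool([
  [[0,1,0],[0,0,0]],
  [[0,1,0],[0,0,0]],
  [[-3,-0.1,0],[0,0,0]],
  [[-3,-0.1,0],[0,0,0]],
  [[0,0,0],[0,0,0]],
])

```text
clock: 17.35
ee_pos: [541.2, -115.2, 30.4]
tool_rot: [-180.0, 0.0, -179.0]
contact_force: [-0.4, 0.4, -1.4]
grip_width: 0.168
grip_force: 107.7
```

Emit:
servo_tool([
  [[-4,-0.1,0],[0,0,0]],
  [[-4,-0.1,0],[0,0,0]],
  [[-4,-0.1,0],[0,0,0]],
  [[0,0,0],[0,0,0]],
])

```text
clock: 17.68
ee_pos: [528.5, -115.1, 30.2]
tool_rot: [180.0, -0.0, -179.0]
contact_force: [-1.1, 0.2, -1.2]
grip_width: 0.163
grip_force: 107.7
```

Emit:
servo_tool([
  [[-4,-0.1,0],[0,0,0]],
  [[-4,-0.1,0],[0,0,0]],
  [[-4,-0.1,0],[0,0,0]],
  [[-4,-0.1,0],[0,0,0]],
  [[0,0,0],[0,0,0]],
])

```text
clock: 18.1
ee_pos: [512.5, -115.5, 30.1]
tool_rot: [180.0, -0.0, -179.0]
contact_force: [0.5, 0.6, -1.2]
grip_width: 0.173
grip_force: 107.7
```

Emit:
servo_tool([
  [[-4,-0.1,0],[0,0,0]],
  [[-4,-0.1,0],[0,0,0]],
  [[-4,-0.1,0],[0,0,0]],
  [[-4,-0.1,0],[0,0,0]],
  [[-4,-0.1,0],[0,0,0]],
  [[0,0,0],[0,0,0]],
])

```text
clock: 18.6
ee_pos: [492.4, -115.9, 30.1]
tool_rot: [180.0, -0.0, -179.0]
contact_force: [0.1, 0.4, -2.8]
grip_width: 0.165
grip_force: 107.7
```

Emit:
servo_tool([
  [[-4,-0.1,0],[0,0,0]],
  [[-4,-0.1,0],[0,0,0]],
  [[-4,-0.1,0],[0,0,0]],
  [[-4,-0.1,0],[0,0,0]],
  [[-2,0,0],[0,0,0]],
  [[0,0,0],[0,0,0]],
])

```text
clock: 19.1
ee_pos: [474.8, -116.4, 30.2]
tool_rot: [180.0, -0.0, -179.0]
contact_force: [-0.2, -0.5, -1.4]
grip_width: 0.166
grip_force: 107.7
```

```bash
python3 - <<'E'
from h import *
ims=[]
for n,(r0,c0) in {"side":(150,200),"scene":(165,180)}.items():
  p=imaging.read_camera(n); ims.append(cv2.resize(p["color"][r0:r0+70,c0:c0+130,::-1],None,fx=4,fy=4))
cv2.imwrite("pics/c5.png",np.vstack(ims))
E
```

```text
(no output)
```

View pics/c5.png

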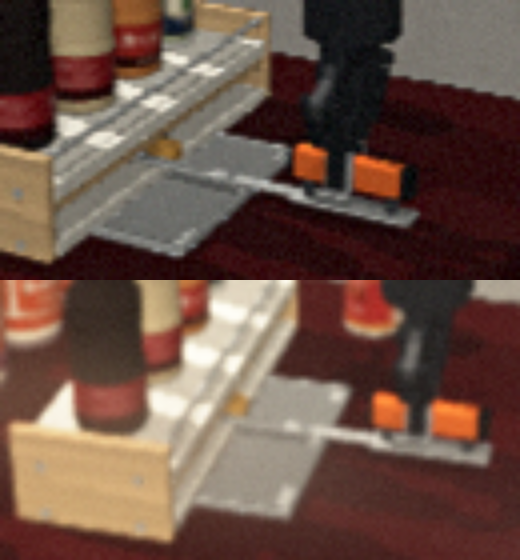

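The brass nut shows at the deck's front edge right of the blade ((165,148) upper crop). I keep pulling slowly.

Emit:
servo_tool([
  [[-3,-0.1,0],[0,0,0]],
  [[-3,-0.1,0],[0,0,0]],
  [[-3,0,0],[0,0,0]],
  [[-3,-0.1,0],[0,0,0]],
  [[-3,-0.1,0],[0,0,0]],
  [[-3,-0.1,0],[0,0,0]],
  [[-3,-0.1,0],[0,0,0]],
  [[0,0,0],[0,0,0]],
  [[0,0,0],[0,0,0]],
])

```text
clock: 19.95
ee_pos: [454.1, -117.0, 30.2]
tool_rot: [180.0, -0.0, -179.0]
contact_force: [-0.0, 0.7, -1.9]
grip_width: 0.167
grip_force: 107.7
```

```bash
cat > nut.py <<'E'
from h import *
import sys
ims=[]
for n,(r0,c0) in {"side":(150,200),"scene":(165,180)}.items():
  p=imaging.read_camera(n); ims.append(cv2.resize(p["color"][r0:r0+70,c0:c0+130,::-1],None,fx=4,fy=4))
  hs=cv2.cvtColor(p["color"],cv2.COLOR_RGB2HSV); m=(hs[...,0]>12)&(hs[...,0]<30)&(hs[...,1]>110)
  w=world(p,m); w=w[(w[:,0]>550)&(w[:,0]<650)&(w[:,1]>-200)&(w[:,1]<10)&(w[:,2]<60)]
  print(n,len(w),np.median(w,0),w.max(0) if len(w) else 0)
cv2.imwrite(sys.argv[1],np.vstack(ims))
E
python3 nut.py pics/c6.png
```

```text
side 50 [ 632.77320531 -131.23224988   20.15685242] [644.01406736   6.79515053  43.71466087]
scene 26 [ 626.37775108 -144.1575972    17.71729616] [ 635.86430517 -125.71231042   27.06882512]
```

View pics/c6.png

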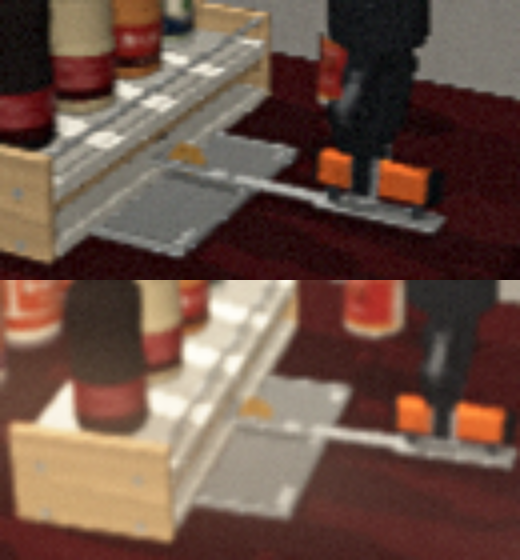

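The nut tilts over the edge at (188,152) upper crop. I pull on.

Emit:
servo_tool([
  [[-3,-0.1,0],[0,0,0]],
  [[-3,-0.1,0],[0,0,0]],
  [[-3,0,0],[0,0,0]],
  [[-3,-0.1,0],[0,0,0]],
  [[-3,-0.1,0],[0,0,0]],
  [[0,0,0],[0,0,0]],
  [[0,0,0],[0,0,0]],
])

```text
clock: 20.63
ee_pos: [439.1, -117.4, 30.3]
tool_rot: [180.0, 0.0, -179.0]
contact_force: [-0.2, 0.1, -1.2]
grip_width: 0.17
grip_force: 107.7
```

```bash
python3 nut.py pics/c7.png
```

```text
side 44 [ 636.33094458 -126.00415233   38.70504628] [641.05535691   4.62906952  44.11092599]
scene 12 [ 614.78343671 -141.88881681   14.41649705] [ 624.57514268 -130.52632557   17.1584381 ]
```

The nut lies in the tray (top at z≈14). I lift, turn the probe back and lay it where it was.

Emit:
servo_tool([
  [[0,0,8],[0,0,0]],
  [[0,0,16],[0,0,0]],
  [[0,0,16],[0,0,0]],
  [[0,0,10],[0,0,-5]],
  [[1.5,0,0],[0,0,-7]],
  [[1.5,0,0],[0,0,-7]],
  [[1.5,0,0],[0,0,-7]],
  [[1.5,0,0],[0,0,-7]],
  [[1.5,0,0],[0,0,-7]],
  [[1.5,0,0],[0,0,-7]],
])

```text
clock: 21.57
ee_pos: [448.8, -117.5, 81.0]
tool_rot: [180.0, 0.0, 133.7]
contact_force: [0.4, -0.4, -1.1]
grip_width: 0.168
grip_force: 107.7
```

Emit:
servo_tool([
  [[1.5,0,0],[0,0,-7]],
  [[1.5,0,0],[0,0,-7]],
  [[1.5,-1,0],[0,0,-7]],
  [[1.5,-1,0],[0,0,-7]],
  [[1.5,-1,0],[0,0,-7]],
  [[1.5,-1,0],[0,0,-7]],
  [[1.5,0,0],[0,0,-7]],
  [[0,0,0],[0,0,-7]],
  [[0,0,0],[0,0,0]],
])

```text
clock: 22.32
ee_pos: [459.3, -121.5, 81.0]
tool_rot: [180.0, 0.0, 77.9]
contact_force: [0.9, -1.2, -1.5]
grip_width: 0.17
grip_force: 107.7
```

```bash
python3 nut.py pics/c8.png; python3 - <<'E'
from h import *
import cv2
p=imaging.read_camera("side")
cv2.imwrite("pics/c9.png",np.vstack([cv2.imread("pics/c8.png"),cv2.resize(p["color"][120:240,180:380,::-1],(520,312))[:, :]])[:])
E
python3 -c "
import cv2;a=cv2.imread('pics/c9.png');print(a.shape);cv2.imwrite('pics/c9.png',cv2.resize(a,(360,600)))" >/dev/null
```

```text
side 67 [ 623.45336138 -127.60329324   11.57587989] [642.14954156   8.48287646  43.21201948]
scene 40 [ 617.21443523 -130.85162438   13.05375515] [ 628.34048477 -118.49664206   18.36144027]
```

View pics/c8.png

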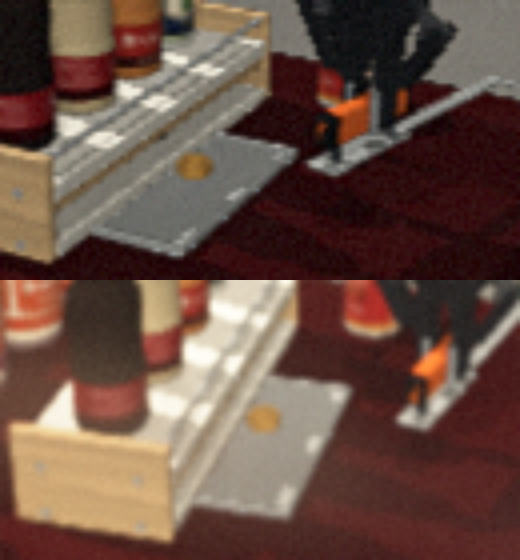

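The nut lies flat in the tray ((195,165) upper crop). I lower the probe.

Emit:
servo_tool([
  [[0,0,-20],[0,0,0]],
  [[0,0,-20],[0,0,0]],
  [[0,0,-12],[0,0,0]],
  [[0,0,-6],[0,0,0]],
  [[0,0,-4],[0,0,0]],
  [[0,0,-2],[0,0,0]],
  [[0,0,0],[0,0,0]],
  [[0,0,0],[0,0,0]],
])

```text
clock: 23.13
ee_pos: [459.6, -121.7, 17.1]
tool_rot: [179.9, 0.0, 78.0]
contact_force: [-0.3, -0.7, -1.0]
grip_width: 0.168
grip_force: 107.7
```

Emit:
servo_tool([
  [[0,0,-1],[0,0,0]],
  [[0,0,-0.7],[0,0,0]],
  [[0,0,0],[0,0,0]],
])

```text
clock: 23.38
ee_pos: [459.6, -121.7, 15.4]
tool_rot: [179.9, 0.0, 78.0]
contact_force: [-1.4, -0.1, 2.0]
grip_width: 0.168
grip_force: 108.3
```

Touching down (+3 N). I release and rise.

Emit:
servo_tool([
  [[0,0,0],[0,0,0]],
  [[0,0,0],[0,0,0]],
  [[0,0,0],[0,0,0]],
  [[0,0,0],[0,0,0]],
  [[0,0,0],[0,0,0]],
  [[0,0,0],[0,0,0]],
], jaw=60)

```text
clock: 23.88
ee_pos: [458.9, -121.4, 14.6]
tool_rot: [-180.0, 0.0, 78.0]
contact_force: [-0.5, -0.4, -0.6]
grip_width: 0.596
grip_force: 0.0
```

Emit:
servo_tool([
  [[0,0,10],[0,0,0]],
  [[0,0,25],[0,0,0]],
  [[0,0,35],[0,0,0]],
  [[0,0,35],[0,0,0]],
  [[0,0,35],[0,0,0]],
  [[0,0,30],[0,0,0]],
  [[0,0,0],[0,0,0]],
  [[0,0,0],[0,0,0]],
])

```text
clock: 24.55
ee_pos: [460.3, -122.0, 188.1]
tool_rot: [179.7, 0.1, 78.0]
contact_force: [0.4, -0.6, -0.5]
grip_width: 0.6
grip_force: 0.0
```

```bash
python3 - <<'E'
from h import *
p=wrist(); save(p,"pics/w9.png")
r=models.regions_of(p,"probe")[0]; w=world(p,r["pixels"]); o=w[(w[:,2]>39)&(w[:,2]<50)]; print(cv2.minAreaRect(o[:,:2].astype(np.float32)),np.median(o[:,2]))
E
python3 nut.py pics/c10.png
```

```text
((460.1634521484375, -114.66867065429688), (101.9747543334961, 16.27808380126953), 77.99541473388672) 44.29174465757029
side 67 [ 625.21220021 -126.37038319   10.84307954] [641.61391465   4.75028084  44.29012458]
scene 40 [ 616.87145033 -129.58437774   12.8995164 ] [ 628.95533441 -120.73048661   18.0952085 ]
```

View pics/w9.png

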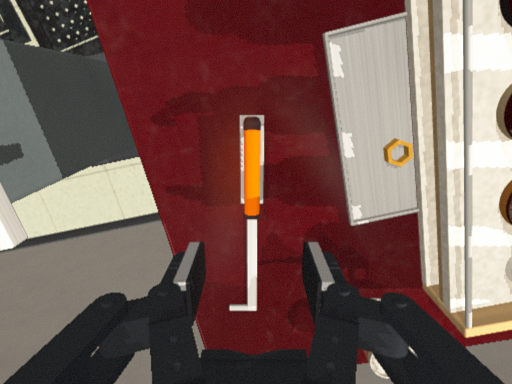

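The probe lies flat on the bare counter (column 252), and the nut is flat in the tray at (398,152).

```bash
python3 -c "
from cell import bot
print(bot.hand_in())"
```

```text
the job is handed in; nothing more can be done
None
```

The nut is out from under the rack and lies flat in the steel tray. The probe is laid flat on the bare counter, clear of rack and tray, and the job was handed in at about 25 s. The highest blade force I read under the rack was 5.4 N, at the start of the drag.

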